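# Clean the shared desk things at the spray-and-dry station

### The arm

A 7-joint arm with a two-finger parallel gripper is mounted at the origin on the work surface. World frame = base frame: x ahead of the robot, y to its left, z up, the work surface at z = 0. Lengths are in mm, angles in rad, forces in N, time in s.
With the tool pointing down it reaches from about 400 to 875 mm from the base axis. Payload 19.3 kg.
Tool frame: the origin (TCP) lies at the very end of the fingers, on their centre line; the grasp point (between the pads) lies 19 mm behind it (grip_point_offset is the z of the grasp point in the tool frame, in mm); z points along the fingers, x is the direction in which the jaws open and shut, and the axes are right-handed (so a half turn about z gives the same grasp; the last joint's range is limited). The gripper opens to 85 mm and grips with 20 to 120 N. Pads are 22 mm wide; open, the fingers measure 114 mm over their backs; the gripper's body (76 mm by 85 mm) begins 54 mm behind the grasp point. The pads swing forward as they close: fully open they stand 13 mm farther back than shut.
Start: joints at [1.243, 0.521, -0.036, 1.599, 0.021, 1.021, -0.113], TCP at [159.318, -604.345, 231.291] pointing down, gripper open.
Joint ranges: [-2.91, 2.91], [-0.3, 2.13], [-1.5, 1.42], [0.17, 2.43], [-1.26, 4.41], [0.16, 1.93], [-2.52, 2.52]. Speed limits (rad/s): [1.89, 1.89, 2.39, 2.39, 3.01, 3.01, 3.01].

### API

Orientations are given as a 3x3 rotation matrix whose columns are the frame's x, y, z axes.
In Python, from workcell import movep, movel, goto_joints, open_gripper, clamp, wait, inverse_kinematics, read_state, camera, PlanningError, finish_job, grip_point_offset gives the robot as it stands. Calls block until the motion is done:
- movep(position, orientation): joint-space move of the TCP to a pose.
- movel(position, frame=None, max_speed=150, guard=None): straight line of the TCP; frame=None keeps the orientation; max_speed is the mean speed in mm/s. With guard (N) it stops when the force on the tool has changed by that much, and returns True; else False.
- goto_joints(angles): joint-space move.
- open_gripper() and clamp(): open the fingers fully, or close them until they stop; the grip force is fixed at half the most.
- wait(seconds).
- inverse_kinematics(position, orientation): joint angles nearest the present ones, or None.
- read_state(): the state.
- camera(name): name is "scene" or "top" or "wrist"; returns a dict with "image" (384x512x3 uint8, blue, green, red), "range_z" (384x512 float32, mm along the optical axis (not along the pixel's ray), 0 where there is no reading), "fx", "fy", "cx", "cy" (pixels), "cam_to_world" (4x4, takes a point from camera to world coordinates). Camera axes: x right, y up, looking along -z (the intrinsics and any distortion apply to the point x, -y, -z); pixel columns grow to the right and rows downward; lengths in mm; the calibration is good to about 2 mm. A picture is of the moment at which its call begins.
A pose or a line that the arm cannot do raises PlanningError and nothing moves.
- finish_job(): hands the job in, once; it reports no verdict.
The state is a dict: "time": time; "qpos": joint angles; "qvel": joint speeds; "joint_efforts": joint torques, N m; "eef_pos": TCP position; "tool_rot": TCP orientation; "ft_force": force on the tool from outside, world axes, zero at the start; "torque": the same for the moment, N m; "finger_gap": finger opening in mm.
Only numpy, scipy, OpenCV 4.12 (cv2) and the standard library are available. Lean on these libraries where they do the work, as an engineer would, in place of code of your own. Each camera call takes 0.05 s, during which the arm holds its last target.

### The job

Clean the shared desk things: lay every eraser, duster, sharpener and stamp that is there in the white tray, flat on the floor of a bay and one to a bay, then press the orange spray cap fully down for a moment and let it spring back. After that start the drying fan: lift the clear guard up until it is about upright, push the red toggle fully over to the other side, and lower the guard fully down again. Everything must still lie in its bay at the end (put back whatever gets knocked out), and leave the pen stand, lunchbox and green bottle where they are.

Things in the scene. Friction and masses are not known exactly. Their poses are not given: they have to be found in the camera images.
- station: White four-bay tray with blue rims, fixed to the desk. Origin: centre of its underside; x points away from the robot to a fan, y to the spray bottle, z up. 240 (x) by 164 (y) mm, floor 6 above the desk; rims and two crossing ribs rise 10 above the floor and make four bays, each 111 (x) by 74 (y) inside, centres at x = -58.5 or +58.5, y = -39 or +39. Grey fan from x 158 to 195, 100 wide, 88 high.
- spray_top (a point): Centre of the flat top of the orange spray cap (34 mm across, 18 tall, small spout on its tray side), 184 mm above the desk when up. The white bottle under it, 56 across, is fixed with the tray, its axis at x 0, y 180 of the tray; a bracket post stands beside it up to y 220.
- spray (a joint): How far the spray cap is pressed straight down, in m: 0 up, 0.009 fully down. Sprung: it starts to give at about 2.5 N and is fully down at about 7 N, and springs back when let go.
- switchbox: Grey switch box, fixed to the desk, 190 (x) by 130 (y) by 50 mm high. Origin on the desk, 100 behind its near edge. Its x points away from the robot to the guard's hinge, y to the left, z up (turned with the box).
- guard (a joint): Angle of the clear guard flap over the switch, rad: 0 down on the box, growing as its near edge is lifted up and over away from the robot, 1.57 upright, stop at 1.9. A stiff hinge: it stays at any angle and needs about 1 to 2 N at the grip.
- guard_grip (a point): Centre of the yellow disc grip on the guard's near edge: 24 mm across, 12 thick along the hinge line; pinch its two flat faces, along the box's y. It swings with the guard about guard_hinge. Guard down: 90 above the desk, 40 above the box, 31 clear of the guard's near wall. The guard is a hollow clear box, open below, 115 from hinge to near wall, 80 wide, 55 high.
- guard_hinge (a point): Middle of the guard's hinge axis, which runs along the switch box's y; 60 mm beyond the box's origin along its x, 52 mm above the desk. The grip's centre is 146 from it along -x and 38 up when the guard is down.
- toggle (a joint): Angle of the toggle switch under the guard, rad: 0 leans to the box's -y side (off), 0.9 leans equally far to the +y side (on), 0.45 upright. It stays where it is left and takes about 1 N at its tip.
- toggle_tip (a point): Centre of the red ball, 16 mm across, at the end of the toggle; 34 mm from the toggle's pivot, which lies 53 mm above the desk at x = -5, y = 0 of the switch box and has its axis along the box's x.
- eraser: Jumbo rubber eraser, white with a blue sleeve over two thirds of it, 84 long (its x), 38 by 38 in section, about 90 g; origin at its centre. Any of its four long sides may be underneath. May be absent.
- duster: Board duster: pale wooden block with a dark rubber sole, 90 long (its x), 38 by 38 in section, about 80 g; origin at its centre. Any of its four long sides may be underneath. May be absent.
- sharpener: Desk sharpener: green plastic block with a yellow end, 76 long (its x), 38 by 38 in section, about 70 g; origin at its centre. Any of its four long sides may be underneath. May be absent.
- stamp: Block stamp: red plastic block with a black end, 80 long (its x), 38 by 38 in section, about 80 g; origin at its centre. Any of its four long sides may be underneath. May be absent.
- penstand: Black pen stand, 75 square, 100 high, pens to 160; loose, origin at the centre of its underside. Leave alone.
- lunchbox: Stainless steel lunchbox, 124 by 174, 65 high; loose, origin under its centre. Leave alone.
- bottle: Capped green glass bottle, 68 across, 190 high; loose, origin under its centre. Leave alone.

How it is judged (in metres and radians):
On the way, in this order (a step that is already met when the one before it is completed fails the run):
1. every item lies flat in a bay of the tray (((x of eraser in the frame of station between -0.0785 and -0.0385 m and y of eraser in the frame of station between -0.062 and -0.016 m) or (x of eraser in the frame of station between -0.0785 and -0.0385 m and y of eraser in the frame of station between 0.016 and 0.062 m) or (x of eraser in the frame of station between 0.0385 and 0.0785 m and y of eraser in the frame of station between -0.062 and -0.016 m) or (x of eraser in the frame of station between 0.0385 and 0.0785 m and y of eraser in the frame of station between 0.016 and 0.062 m)) and z of each of eraser, duster, sharpener, stamp in the frame of station below 0.029 m and angle between eraser's own x axis and vertical between 1.45 and 1.69 rad and ((x of duster in the frame of station between -0.0785 and -0.0385 m and y of duster in the frame of station between -0.062 and -0.016 m) or (x of duster in the frame of station between -0.0785 and -0.0385 m and y of duster in the frame of station between 0.016 and 0.062 m) or (x of duster in the frame of station between 0.0385 and 0.0785 m and y of duster in the frame of station between -0.062 and -0.016 m) or (x of duster in the frame of station between 0.0385 and 0.0785 m and y of duster in the frame of station between 0.016 and 0.062 m)) and angle between duster's own x axis and vertical between 1.45 and 1.69 rad and ((x of sharpener in the frame of station between -0.0785 and -0.0385 m and y of sharpener in the frame of station between -0.062 and -0.016 m) or (x of sharpener in the frame of station between -0.0785 and -0.0385 m and y of sharpener in the frame of station between 0.016 and 0.062 m) or (x of sharpener in the frame of station between 0.0385 and 0.0785 m and y of sharpener in the frame of station between -0.062 and -0.016 m) or (x of sharpener in the frame of station between 0.0385 and 0.0785 m and y of sharpener in the frame of station between 0.016 and 0.062 m)) and angle between sharpener's own x axis and vertical between 1.45 and 1.69 rad and ((x of stamp in the frame of station between -0.0785 and -0.0385 m and y of stamp in the frame of station between -0.062 and -0.016 m) or (x of stamp in the frame of station between -0.0785 and -0.0385 m and y of stamp in the frame of station between 0.016 and 0.062 m) or (x of stamp in the frame of station between 0.0385 and 0.0785 m and y of stamp in the frame of station between -0.062 and -0.016 m) or (x of stamp in the frame of station between 0.0385 and 0.0785 m and y of stamp in the frame of station between 0.016 and 0.062 m)) and angle between stamp's own x axis and vertical between 1.45 and 1.69 rad), for 0.3 s.
2. the spray cap is pressed down (value of joint spray above 0.0075 m), for 0.1 s.
3. the spray cap is let up again (value of joint spray below 0.002 m), for 0.1 s.
4. the guard is lifted, the toggle still off (value of joint guard above 1.25 rad and value of joint toggle below 0.45 rad), for 0.2 s.
5. the toggle is pushed over while the guard is up (value of joint toggle above 0.75 rad and value of joint guard above 0.8 rad), for 0.2 s.
6. the guard is down with the toggle on (value of joint guard below 0.08 rad and value of joint toggle above 0.75 rad), for 0.2 s.
At the end, for the whole second after the job is handed in: Every item present lies flat on the floor of a bay (centre within 20 mm along and 23 mm across of the bay's centre, no more than 29 mm above the desk, long axis level within 7 degrees) and at rest; spray cap up (under 2 mm); toggle on (over 0.75 rad); guard down (under 0.08 rad) (all of step 1 and all of step 6 and value of joint spray below 0.002 m and linear speed of each of eraser, duster, sharpener, stamp below 0.02 m/s); the robot touches nothing.
It fails at once if the penstand is pushed away or tipped over (distance of penstand from where it was at the start of the episode above 0.03 m or angle between penstand's own z axis and vertical above 0.4 rad).
It fails at once if the lunchbox is pushed away or tipped over (distance of lunchbox from where it was at the start of the episode above 0.03 m or angle between lunchbox's own z axis and vertical above 0.4 rad).
It fails at once if the bottle is pushed away or tipped over (distance of bottle from where it was at the start of the episode above 0.03 m or angle between bottle's own z axis and vertical above 0.4 rad).
Of eraser, duster, sharpener, stamp only 2 to 4 are there at a start; the rules pass over those that are not, and their reading is None.
At some moment in a run one of eraser, duster, sharpener, stamp may be knocked a few centimetres aside while the robot is not near it.
Once in a run the grip may slacken for a moment while it holds something.
It also fails if it takes over 210 s, if anything falls off the work surface, if the arm or the gripper's body presses on something with over 40 N, if the wrist force passes 120 N, or if a joint passes its speed limit or range.

## Working session

There is one attempt and no reset: what is moved stays moved. The work goes in short steps, each a Python script; the robot and the scene stay as the last script left them, time stands still between calls to the robot, and variables do not carry over. Pictures are saved under pics/ and viewed, and the job is handed in when it is done.

```bash
mkdir -p pics; ls
python3 - <<'E'
from workcell import *
import cv2,numpy as np
for n in ("scene","top","wrist"):
    c=camera(n); cv2.imwrite(f"pics/a_{n}.png",c["image"]); print(n,c["fx"],c["fy"],c["cx"],c["cy"],np.round(c["cam_to_world"],3).tolist(),[k for k in c])
s=read_state(); print(s); print(grip_point_offset)
E
```

```text
pics
scene 406.04628128121726 406.04628128121726 255.98498256544804 192.0476723542016 [[0.872, -0.389, 0.298, 968.903], [0.49, 0.695, -0.526, -598.735], [-0.002, 0.604, 0.797, 1149.366], [0.0, 0.0, 0.0, 1.0]] ['image', 'range_z', 'fx', 'fy', 'cx', 'cy', 'cam_to_world']
top 465.4346767563756 465.4346767563756 254.11804840682586 189.4640231816112 [[-0.016, 0.973, -0.231, 261.839], [-1.0, -0.015, 0.008, 76.082], [0.004, 0.231, 0.973, 1468.658], [0.0, 0.0, 0.0, 1.0]] ['image', 'range_z', 'fx', 'fy', 'cx', 'cy', 'cam_to_world']
wrist 264.94459746994795 264.94459746994795 261.041060067246 192.32368371358086 [[0.254, 0.932, 0.26, 225.547], [-0.967, 0.245, 0.067, -586.511], [-0.002, -0.268, 0.963, 373.198], [0.0, 0.0, 0.0, 1.0]] ['image', 'range_z', 'fx', 'fy', 'cx', 'cy', 'cam_to_world']
{'time': 0.15, 'qpos': array([ 1.24280556,  0.52188305, -0.03631358,  1.59989254,  0.02118071,
        1.02108637, -0.11277071]), 'qvel': array([-0.00075362, -0.00117103, -0.00018826, -0.00156787,  0.00050229,
        0.00095089,  0.00102009]), 'joint_efforts': array([ 9.51529364e-04, -9.27383494e+01,  1.97996803e+00, -3.70050502e+01,
        1.78508309e-02,  6.35222226e-03,  1.94044094e-05]), 'eef_pos': array([ 159.24181502, -604.10239333,  230.84883979]), 'tool_rot': array([[ 2.54940136e-01, -9.66956800e-01, -2.73729599e-04],
       [-9.66956434e-01, -2.54940278e-01,  8.41779536e-04],
       [-8.83749146e-04,  5.00812073e-05, -9.99999608e-01]]), 'ft_force': array([0.15847807, 0.48182957, 0.05482613]), 'torque': array([ 0.01508297, -0.00887197, -0.00225566]), 'finger_gap': 85.37207986863532}
-18.700000000000003
```

View pics/a_top.png

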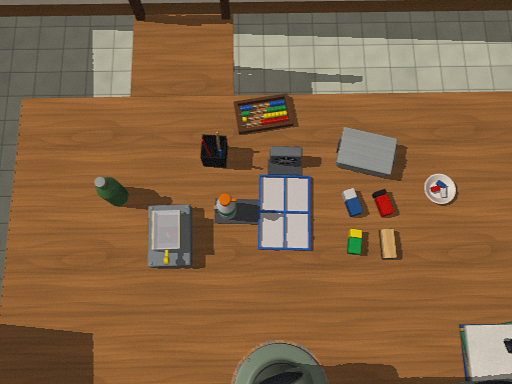

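View pics/a_scene.png

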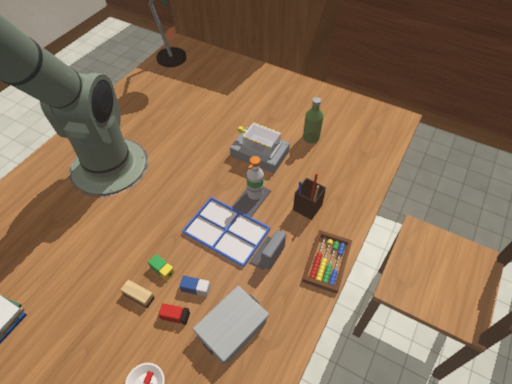

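View pics/a_wrist.png

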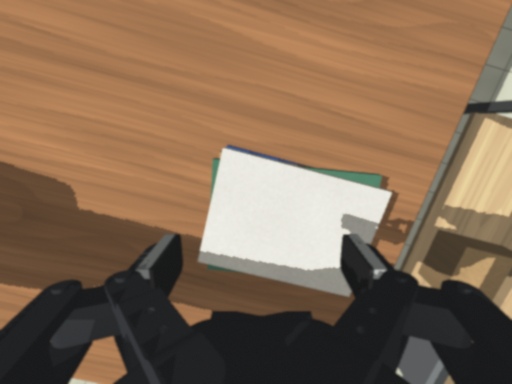

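```bash
cat > h.py <<'E'
from workcell import *
import cv2,numpy as np
def cloud(c):
    z=c["range_z"].astype(float); v,u=np.mgrid[0:z.shape[0],0:z.shape[1]]
    P=np.stack([(u-c["cx"])/c["fx"]*z,-(v-c["cy"])/c["fy"]*z,-z],-1)
    M=np.array(c["cam_to_world"]); W=P@M[:3,:3].T+M[:3,3]; W[z<=0]=np.nan
    return W
def proj(c,p):
    M=np.linalg.inv(np.array(c["cam_to_world"])); q=M[:3,:3]@np.asarray(p,float)+M[:3,3]
    return np.array([c["cx"]+c["fx"]*q[0]/-q[2], c["cy"]+c["fy"]*-q[1]/-q[2]])
def down(psi):
    c,s=np.cos(psi),np.sin(psi); return np.array([[c,s,0],[s,-c,0],[0,0,-1.]])
def shot(cam,name):
    c=camera(cam); cv2.imwrite(f"pics/{name}.png",c["image"]); return c
def masks(c):
    h=cv2.cvtColor(c["image"],cv2.COLOR_BGR2HSV).astype(int); H,S,V=h[...,0],h[...,1],h[...,2]
    return dict(blue=(H>100)&(H<128)&(S>120)&(V>40),red=((H<6)|(H>172))&(S>150)&(V>70),
      green=(H>45)&(H<80)&(S>120)&(V>50),yellow=(H>22)&(H<34)&(S>170)&(V>120),
      orange=(H>6)&(H<18)&(S>210)&(V>170),white=(S<40)&(V>150))
E
python3 - <<'E'
from h import *
for n in("top","scene"):
    c=camera(n);W=cloud(c)
    pts={"top":dict(er=(353,202),st=(384,203),sh=(355,242),du=(388,244),tr=(285,212),fan=(285,160),cap=(225,199),grip=(167,257),box=(183,265),guard=(167,230),pen=(214,150),lb=(367,150),bot=(105,185)),
         "scene":dict(cap=(255,161),grip=(241,130),er=(195,286),st=(174,313),sh=(161,266),du=(137,293))}[n]
    for k,(u,v) in pts.items(): print(n,k,np.round(np.nanmedian(W[v-1:v+2,u-1:u+2].reshape(-1,3),0)))
img=cv2.imread("pics/a_top.png")[130:280,90:420]; cv2.imwrite("pics/b.png",cv2.resize(img,None,fx=2.4,fy=2.4,interpolation=cv2.INTER_CUBIC))
E
```

```text
top er [ 557. -246.   38.]
top st [ 552. -342.   37.]
top sh [ 431. -243.   39.]
top du [ 423. -345.   38.]
top tr [532. -32.  16.]
top fan [692. -35.  55.]
top cap [541. 148. 182.]
top grip [389. 323. 100.]
top box [369. 284.  44.]
top guard [467. 323. 108.]
top pen [746. 194.   4.]
top lb [ 717. -294.   67.]
top bot [589. 491. 177.]
scene cap [546. 144. 184.]
scene grip [388. 318.  97.]
scene er [ 567. -253.   38.]
scene st [ 562. -348.   39.]
scene sh [ 441. -249.   38.]
scene du [ 433. -353.   38.]
```

View pics/b.png

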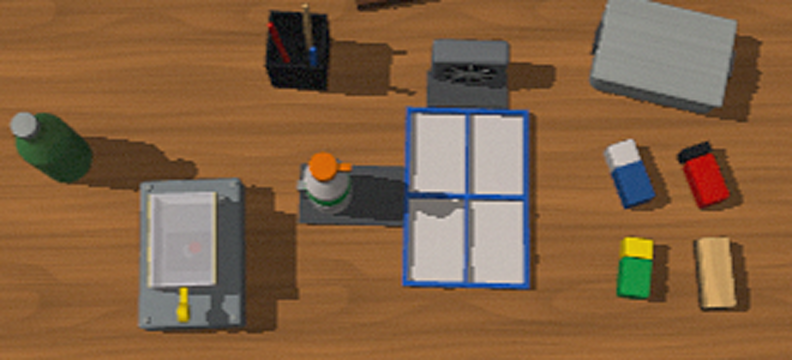

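Run:
```python
from h import *
R=down(-np.pi/2)
movep([450,-250,300],R); c=shot("wrist","w1"); np.save("w1.npy",c,allow_pickle=True)
movep([430,-35,300],R); c=shot("wrist","w2"); np.save("w2.npy",c,allow_pickle=True)
print(read_state()["time"], read_state()["qpos"], read_state()["eef_pos"])
```

```text
2.9083 [ 0.21851446  0.14058179 -0.30299929  1.97458526  0.04888277  1.0332771
 -1.67914004] [430.26900367 -36.1718659  299.95717948]
```

View pics/w1.png

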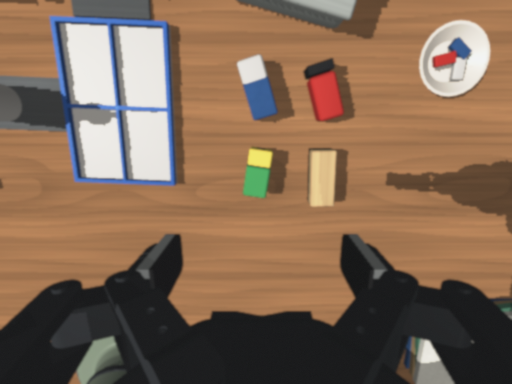

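View pics/w2.png

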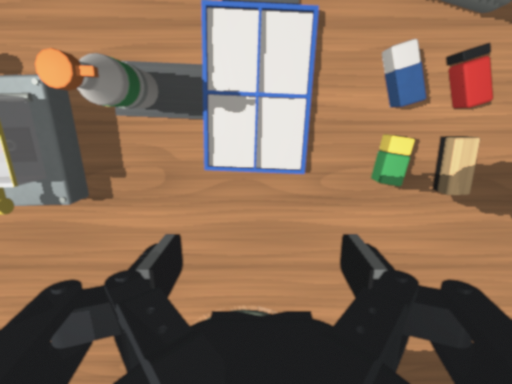

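```bash
cat >> h.py <<'E'
def items(c,zlo=28,zhi=52,xr=(330,660),yr=(-420,-170),amin=900):
    """oriented rects of top faces"""
    W=cloud(c); ok=(W[...,2]>zlo)&(W[...,2]<zhi)&(W[...,0]>xr[0])&(W[...,0]<xr[1])&(W[...,1]>yr[0])&(W[...,1]<yr[1])
    n,lab=cv2.connectedComponents(ok.astype(np.uint8),connectivity=4); out=[]
    hsv=cv2.cvtColor(c["image"],cv2.COLOR_BGR2HSV)
    for i in range(1,n):
        m=lab==i
        if m.sum()<60: continue
        p=W[m]; zt=np.percentile(p[:,2],70); t=p[np.abs(p[:,2]-zt)<5]
        r=cv2.minAreaRect(t[:,:2].astype(np.float32)); b=cv2.boxPoints(r)
        if r[1][0]*r[1][1]<amin: continue
        e=b[1]-b[0],b[2]-b[1]; e=max(e,key=np.linalg.norm); a=np.arctan2(e[1],e[0]); a=(a+np.pi/2)%np.pi-np.pi/2
        q=hsv[m].astype(int); s=q[q[:,1]>120] if (q[:,1]>120).any() else q
        out.append(dict(xy=np.round(r[0],1),dim=np.round(sorted(r[1]),1),ang=round(float(np.degrees(a)),1),z=round(float(zt),1),hue=float(np.median(s[:,0])),pix=m.sum()))
    return out
E
python3 - <<'E'
from h import *
for f in("w1","w2"):
    c=np.load(f+".npy",allow_pickle=True).item()
    for o in items(c): print(f,o)
    W=cloud(c); m=masks(c)["blue"]&(W[...,2]>8)&(W[...,2]<25)
    p=W[m]; p=p[(abs(p[:,0]-530)<150)&(abs(p[:,1]+35)<110)]
    r=cv2.minAreaRect(p[:,:2].astype(np.float32)); print(f,"tray",r,np.median(p[:,2]))
c=camera("top"); 
for o in items(c): print("top",o)
E
```

```text
w1 {'xy': array([ 560.5, -245.4]), 'dim': array([37.9, 83.9]), 'ang': 16.8, 'z': 38.0, 'hue': 108.0, 'pix': np.int64(1616)}
w1 {'xy': array([ 548.7, -346.5]), 'dim': array([37.7, 63.8]), 'ang': 16.4, 'z': 37.9, 'hue': 1.0, 'pix': np.int64(1225)}
w1 {'xy': array([ 435.1, -245. ]), 'dim': array([37.9, 75.7]), 'ang': -9.1, 'z': 37.9, 'hue': 66.0, 'pix': np.int64(1126)}
w1 {'xy': array([ 426.5, -347.6]), 'dim': array([38.1, 90.3]), 'ang': 1.4, 'z': 38.1, 'hue': 19.0, 'pix': np.int64(1405)}
w1 tray ((536.1412963867188, -29.11358642578125), (165.93722534179688, 239.1381378173828), 87.47758483886719) 15.72202902039669
w2 {'xy': array([ 560.1, -244.9]), 'dim': array([38.1, 84.1]), 'ang': 16.2, 'z': 37.8, 'hue': 108.0, 'pix': np.int64(1823)}
w2 {'xy': array([ 548.4, -345.5]), 'dim': array([38.5, 63.6]), 'ang': 17.6, 'z': 37.8, 'hue': 1.0, 'pix': np.int64(1398)}
w2 {'xy': array([ 434.8, -244. ]), 'dim': array([37.9, 76. ]), 'ang': -8.4, 'z': 37.7, 'hue': 66.0, 'pix': np.int64(1257)}
w2 {'xy': array([ 426.4, -347.1]), 'dim': array([38.7, 89.6]), 'ang': 1.3, 'z': 37.9, 'hue': 18.0, 'pix': np.int64(1604)}
w2 tray ((535.82763671875, -28.90296173095703), (163.24575805664062, 239.204833984375), 87.49803161621094) 15.780926858611707
top {'xy': array([ 560.6, -247.5]), 'dim': array([34.3, 83.6]), 'ang': 16.1, 'z': 39.3, 'hue': 107.0, 'pix': np.int64(258)}
top {'xy': array([ 555.8, -343.7]), 'dim': array([38.8, 79.9]), 'ang': 16.0, 'z': 38.8, 'hue': 2.0, 'pix': np.int64(307)}
top {'xy': array([ 434.2, -252.2]), 'dim': array([23. , 73.8]), 'ang': -7.8, 'z': 39.0, 'hue': 62.0, 'pix': np.int64(151)}
top {'xy': array([ 426.5, -347.5]), 'dim': array([38.5, 88. ]), 'ang': 1.8, 'z': 39.0, 'hue': 17.0, 'pix': np.int64(373)}
```

```bash
cat >> h.py <<'E'
TC=np.array([536.,-29.]); TA=np.radians(-2.5)
def tray(x,y):
    c,s=np.cos(TA),np.sin(TA); return TC+np.array([c*x-s*y,s*x+c*y])
HUE=dict(eraser=108,stamp=1,sharpener=66,duster=18)
LEN=dict(eraser=84,stamp=80,sharpener=76,duster=90)
def find(c,name,**k):
    L=[o for o in items(c,**k) if abs(o["hue"]-HUE[name])<8]
    if not L: return None
    o=max(L,key=lambda o:o["pix"]); xy=np.array(o["xy"],float); a=np.radians(o["ang"]); d=LEN[name]-o["dim"][1]
    if d>8:
        u=np.array([np.cos(a),np.sin(a)]); v=[]
        g=cv2.cvtColor(c["image"],cv2.COLOR_BGR2GRAY)
        for s in(1,-1):
            p=proj(c,[*(xy+s*u*(o["dim"][1]/2+d/2)),38]).astype(int); v.append((int(g[p[1]-1:p[1]+2,p[0]-1:p[0]+2].mean()),s))
        s=min(v)[1]; print("dark end",v); xy=xy+s*u*d/2
    return xy,a
def pick(xy,a,z=10,up=150):
    R=down(a-np.pi/2)
    movep([*xy,up],R); movel([*xy,z],max_speed=180); clamp(); g=read_state()["finger_gap"]
    movel([*xy,up],max_speed=250); print("gap",g,read_state()["finger_gap"]); return read_state()["finger_gap"]
def place(xy,z=17,a=None,up=150):
    R=down((TA if a is None else a)-np.pi/2)
    movep([*xy,up],R); g=read_state()["finger_gap"]
    if g<30: print("LOST",g); return False
    movel([*xy,45],max_speed=250); hit=movel([*xy,z],max_speed=80,guard=12)
    print("hit",hit,read_state()["eef_pos"].round(1),"gap",read_state()["finger_gap"])
    open_gripper(); movel([*xy,up],max_speed=300); return True
def do(name,bx,by):
    movep([450,-250,300],down(-np.pi/2)); c=camera("wrist"); f=find(c,name); print(name,f)
    if f is None: return False
    if pick(*f)<30: return False
    return place(tray(bx,by))
E
python3 - <<'E'
from h import *
print(do("eraser",58.5,46))
movep([430,-35,300],down(-np.pi/2)); c=shot("wrist","w3"); print(items(c,yr=(-420,80))); print(read_state()["time"])
E
```

```text
eraser (array([ 560.4, -245.4]), np.float64(0.291469985083053))
gap 37.22930869410436 37.16572832834395
hit True [596.4  14.3  16.3] gap 36.98944591219102
True
[{'xy': array([596.4,  13.9]), 'dim': array([37.4, 84.1]), 'ang': -2.3, 'z': 44.0, 'hue': 108.0, 'pix': np.int64(1971)}, {'xy': array([ 548.4, -345.9]), 'dim': array([38.5, 63.7]), 'ang': 17.3, 'z': 37.8, 'hue': 1.0, 'pix': np.int64(1396)}, {'xy': array([ 434.8, -244.1]), 'dim': array([37.9, 75.8]), 'ang': -9.0, 'z': 37.6, 'hue': 66.0, 'pix': np.int64(1259)}, {'xy': array([ 425.7, -347.6]), 'dim': array([39.7, 89.8]), 'ang': 0.7, 'z': 38.0, 'hue': 18.0, 'pix': np.int64(1602)}]
10.8917
```

View pics/w3.png

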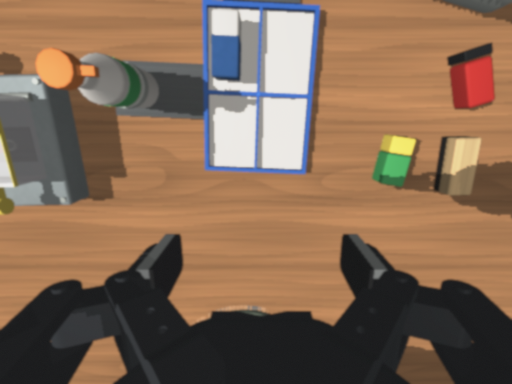

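The eraser lies flat in the far-left bay (image about 226,45), with its top at 44 mm as expected. Next, the other three.

Run:
```python
from h import *
for n,x,y in(("stamp",58.5,-46),("sharpener",-58.5,46),("duster",-58.5,-46)):
    ok=do(n,x,y); print(n,ok)
    if not ok: break
movep([430,-35,300],down(-np.pi/2)); c=shot("wrist","w4")
for o in items(c,yr=(-420,80)): print(o)
print(read_state()["time"])
```

```text
dark end [(47, 1), (138, -1)]
stamp (array([ 556.42934666, -344.07776958]), np.float64(0.3036872898470133))
gap 36.93933470912909 37.220652346140646
hit True [592.5 -77.4  16.2] gap 37.0253352870552
stamp True
sharpener (array([ 435. , -244.9]), np.float64(-0.15009831567151233))
gap 37.14034262322173 36.83702631989272
hit True [480.   19.6  16.6] gap 37.13324604655592
sharpener True
duster (array([ 426.9, -347.8]), np.float64(0.024434609527920613))
gap 37.125268702257785 37.01787135291586
hit True [475.9 -72.3  16.6] gap 37.30985493143206
duster True
{'xy': array([596.2,  13.8]), 'dim': array([37.3, 83.8]), 'ang': -2.7, 'z': 44.0, 'hue': 108.0, 'pix': np.int64(1959)}
{'xy': array([592.1, -77.2]), 'dim': array([37.7, 79.7]), 'ang': -2.7, 'z': 43.9, 'hue': 1.0, 'pix': np.int64(1858)}
{'xy': array([475.3, -72.3]), 'dim': array([38.1, 90. ]), 'ang': -2.6, 'z': 44.1, 'hue': 26.0, 'pix': np.int64(1608)}
{'xy': array([479.4,  20.1]), 'dim': array([37.8, 75.6]), 'ang': -1.5, 'z': 43.9, 'hue': 67.0, 'pix': np.int64(1350)}
33.075
```

View pics/w4.png

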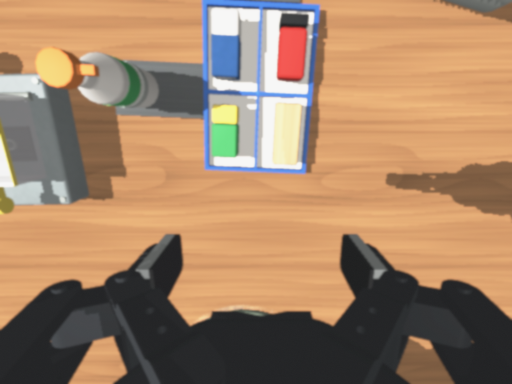

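All four lie in their bays (tops at 44 mm, image x 208–310, y 12–165). Next I'll measure the cap and the switch box.

Run:
```python
from h import *
R=down(-np.pi/2)
movep([460,150,380],R); c=shot("wrist","w5"); np.save("w5.npy",c,allow_pickle=True)
W=cloud(c); m=(W[...,2]>178)&(W[...,2]<192)&(abs(W[...,1]-150)<60)&(abs(W[...,0]-540)<60)
p=W[m]; print("cap",len(p),np.median(p,0),cv2.minEnclosingCircle(p[:,:2].astype(np.float32)))
q=p[abs(p[:,1]-np.median(p[:,1]))<60]; print(p.min(0),p.max(0), tray(0,180))
mo=masks(c)["orange"]; print(mo.sum(), W[mo&(W[...,2]>181)].mean(0))
movep([370,280,380],down(np.radians(-60))); c=shot("wrist","w6"); np.save("w6.npy",c,allow_pickle=True)
print(read_state()["time"])
```

```text
cap 706 [541.87856397 148.39655215 183.65124444] ((541.8908081054688, 142.29258728027344), 24.677021026611328)
[526.49568528 117.6416291  178.01980105] [558.90062643 166.70849775 186.58322034] [543.85148973 150.82867988]
0 [nan nan nan]
34.6833<stdin>:7: RuntimeWarning: Mean of empty slice.
  ret = um.true_divide(
```

View pics/w5.png

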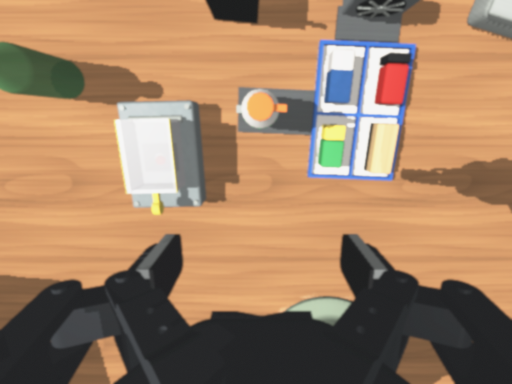

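View pics/w6.png

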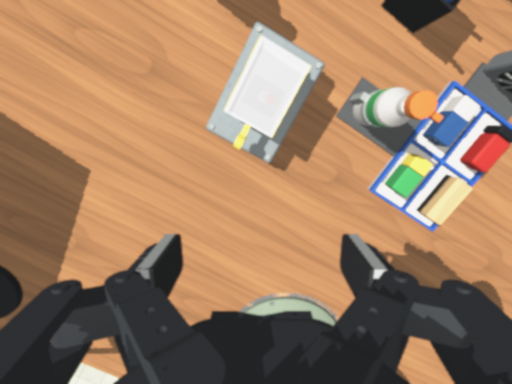

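Run:
```python
from h import *
clamp()
R=down(-np.pi/2)
movep([460,150,300],R)
movep([542.5,149.7,215],R); movel([542.5,149.7,190],max_speed=100)
f0=read_state()["ft_force"]
print(movel([542.5,149.7,173],max_speed=25,guard=14), read_state()["eef_pos"].round(2),(read_state()["ft_force"]-f0).round(1))
wait(0.4); print(read_state()["eef_pos"].round(2),(read_state()["ft_force"]-f0).round(1))
c=shot("scene","s1")
movel([542.5,149.7,230],max_speed=60); print(read_state()["eef_pos"],read_state()["time"])
movep([460,150,380],R); c=camera("wrist"); W=cloud(c); m=(W[...,2]>165)&(W[...,2]<192)&(abs(W[...,1]-150)<15)&(abs(W[...,0]-542)<15); print("cap z",np.median(W[m],0))
for o in items(c,yr=(-420,80)): print(o["xy"],o["z"],o["ang"])
# box
for f in("w5","w6"):
    c=np.load(f+".npy",allow_pickle=True).item(); W=cloud(c)
    m=(abs(W[...,2]-50)<4)&(W[...,1]>200)&(W[...,0]<600)
    r=cv2.minAreaRect(W[m][:,:2].astype(np.float32)); print(f,"box",r)
    y=masks(c)["yellow"]&(W[...,1]>200)&(W[...,2]>60); p=W[y]; print("yel",len(p),p.min(0).round(),p.max(0).round())
    g=p[p[:,0]<p[:,0].min()+70]; 
    for q in sorted(g.round(0).tolist())[::8]: print(q,end=" ")
    print()
    m=(W[...,2]>98)&(W[...,2]<115)&(W[...,1]>200)&(W[...,0]<600); r=cv2.minAreaRect(W[m][:,:2].astype(np.float32)); print("guard",r,np.median(W[m],0))
```

```text
True [542.83 149.84 175.05] [-1.7 -1.9 10.8]
[542.86 149.83 175.02] [-2.6 -1.3 12.5]
[542.30558575 149.66633198 229.63532005] 39.2667
cap z [542.01982967 150.74174175 183.88918213]
[595.9  14.4] 43.8 -3.0
[592.1 -76.9] 43.8 -3.0
[474.8 -71.5] 44.0 -2.6
[479.6  20. ] 43.8 -2.3
w5 box ((484.1004943847656, 385.3254699707031), (233.44711303710938, 245.4988555908203), 0.8668503761291504)Traceback (most recent call last):
  File "<stdin>", line 18, in <module>
    return umr_minimum(a, axis, None, out, keepdims, initial, where)
ValueError: zero-size array to reduction operation minimum which has no identity
```

Run:
```python
from h import *
for f in("w5","w6"):
    c=np.load(f+".npy",allow_pickle=True).item(); W=cloud(c)
    m=(abs(W[...,2]-50)<4)&(W[...,1]>230)&(W[...,1]<420)&(W[...,0]<570)&(W[...,0]>320)
    n,lab,st,_=cv2.connectedComponentsWithStats(m.astype(np.uint8)); k=1+np.argmax(st[1:,4]); mm=lab==k
    r=cv2.minAreaRect(W[mm][:,:2].astype(np.float32)); print(f,"box",r)
    h=cv2.cvtColor(c["image"],cv2.COLOR_BGR2HSV)
    y=(h[...,0]>20)&(h[...,0]<36)&(h[...,1]>130)&(W[...,1]>200)&(W[...,1]<430)&(W[...,2]>70); p=W[y]; print("yel",len(p),p[::5].round().tolist())
    m=(W[...,2]>98)&(W[...,2]<115)&(W[...,1]>230)&(W[...,1]<420)&(W[...,0]<560); r=cv2.minAreaRect(W[m][:,:2].astype(np.float32)); print("guard",r,np.median(W[m],0))
    y0=(200,215) if f=="w5" else (130,150)
crop=cv2.imread("pics/w5.png")[80:230,90:230]; cv2.imwrite("pics/w5c.png",cv2.resize(crop,None,fx=4,fy=4,interpolation=cv2.INTER_CUBIC))
```

```text
w5 box ((462.3923645019531, 326.5804138183594), (189.68333435058594, 128.1661376953125), 1.6258234977722168)
yel 84 [[405.0, 324.0, 95.0], [401.0, 323.0, 95.0], [394.0, 323.0, 93.0], [392.0, 330.0, 97.0], [392.0, 321.0, 97.0], [390.0, 325.0, 98.0], [389.0, 327.0, 101.0], [387.0, 321.0, 95.0], [386.0, 320.0, 97.0], [384.0, 320.0, 95.0], [381.0, 320.0, 94.0], [380.0, 321.0, 93.0], [378.0, 321.0, 94.0], [375.0, 320.0, 91.0], [375.0, 330.0, 100.0], [375.0, 322.0, 101.0], [372.0, 327.0, 97.0]]
guard ((449.9959716796875, 327.9110107421875), (155.30506896972656, 83.39291381835938), 1.0444787740707397) [472.06947566 327.12043512 107.24613325]
w6 box ((462.588134765625, 327.88653564453125), (189.04689025878906, 129.15660095214844), 1.2248573303222656)
yel 34 [[392.0, 330.0, 98.0], [392.0, 325.0, 96.0], [392.0, 323.0, 96.0], [389.0, 323.0, 99.0], [373.0, 329.0, 98.0], [372.0, 327.0, 97.0], [372.0, 323.0, 98.0]]
guard ((449.9867858886719, 327.664306640625), (155.97474670410156, 82.1132583618164), 1.1696622371673584) [472.22999865 328.65213953 107.13507485]
```

View pics/w5c.png

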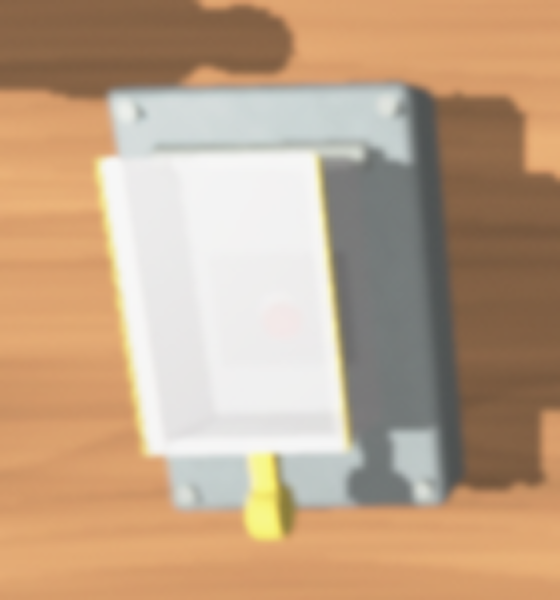

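```bash
cat >> h.py <<'E'
BO=np.array([467.5,327.4]); BA=np.radians(1.3); RB=down(BA-np.pi/2)
def box(x,y,z):
    c,s=np.cos(BA),np.sin(BA); return np.array([BO[0]+c*x-s*y,BO[1]+s*x+c*y,z])
def gript(th,dz=19):
    c,s=np.cos(th),np.sin(th); return box(60-146*c+38*s,0,52+146*s+38*c-dz)
E
python3 - <<'E'
from h import *
open_gripper()
p=gript(0); print(p)
for th in np.arange(0,1.7,.2): assert inverse_kinematics(gript(th),RB) is not None
movep([p[0],p[1],200],RB); c=shot("wrist","w7")
print(movel(p,max_speed=100,guard=10)); clamp(); s=read_state(); print(s["finger_gap"],s["eef_pos"].round(1),s["ft_force"].round(1))
for th in np.arange(0.15,1.66,.15):
    movel(gript(th),max_speed=80); s=read_state(); print(round(th,2),round(s["finger_gap"],1),s["ft_force"].round(1))
    if s["finger_gap"]<8: print("slip"); break
c=shot("scene","s2"); print(read_state()["time"])
E
```

```text
[381.5221356  325.44888931  71.        ]
False
11.054545405643033 [381.5 326.1  71.1] [-1.   4.9  0.2]
0.15 11.0 [ 1.   6.5 -1.5]
0.3 11.0 [ 0.7  6.1 -1.5]
0.45 10.8 [1.1 6.8 0.2]
0.6 11.0 [ 1.6  6.2 -1.8]
0.75 11.0 [ 0.5  5.7 -1.5]
0.9 10.7 [ 0.6  5.6 -0.3]
1.05 11.3 [-1.8  5.9 -0.6]
1.2 11.4 [-1.9  5.3 -1. ]
1.35 11.2 [-1.6  5.7 -0.1]
1.5 11.0 [-1.3  4.7  0.8]
1.65 11.1 [-0.9  4.9  1. ]
48.8167
```

View pics/s2.png

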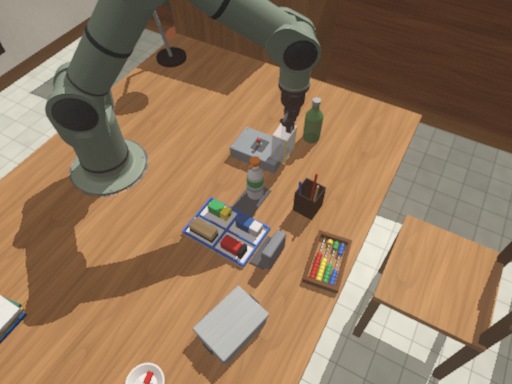

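The guard is upright in the gripper (about 285,135) and the red toggle is exposed at about 258,143. I'll release and look from above.

Run:
```python
from h import *
open_gripper(); p=gript(1.65); movel([p[0],p[1],290],max_speed=200)
movep([*box(-110,0,0)[:2],330],RB); c=shot("wrist","w8"); W=cloud(c)
m=masks(c)["red"]&(W[...,1]>250)&(W[...,1]<400); q=W[m]; print(len(q),q.mean(0),q.max(0),q.min(0)); print("expect ball",box(-5,-14.8,84))
print(read_state()["time"])
```

```text
80 [462.00047976 316.33084889  90.79747424] [468.05616439 322.44868652  93.59663677] [456.34274303 310.13759627  87.57848984]
expect ball [462.83705949 312.49037271  84.        ]
51.1917
```

View pics/w8.png

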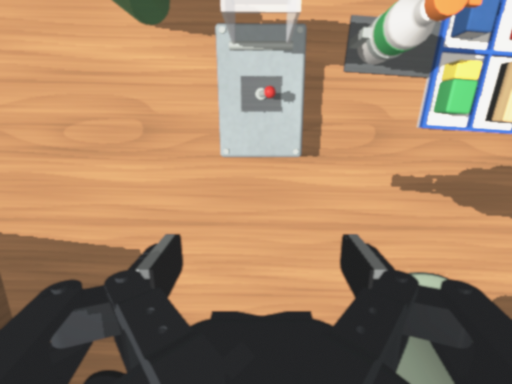

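The ball sits at pixel (270,92), leaning to the box's −y side, and the guard is clear behind it. Pushing it over now.

Run:
```python
from h import *
clamp(); movep(box(-10,-58,150),RB); movel(box(-10,-58,73),max_speed=120)
f0=read_state()["ft_force"]
print(movel(box(-10,4,73),max_speed=40,guard=9)); s=read_state(); e=s["eef_pos"][:2]-BO; print(s["eef_pos"].round(1),(s["ft_force"]-f0).round(1))
wait(.2)
movel(box(-10,-30,73),max_speed=100); movel(box(-10,-30,150))
movep([*box(-110,0,0)[:2],330],RB); c=shot("wrist","w9"); W=cloud(c)
m=masks(c)["red"]&(W[...,1]>250)&(W[...,1]<400); q=W[m]; print(len(q),q.mean(0)); print("expect ball on",box(-5,14.8,84))
print(read_state()["time"])
```

```text
True
[457.4 321.9  72.5] [ 1.3 -5.8  3.7]
79 [461.78155344 343.53925274  89.64183428]
expect ball on [462.16551442 342.08275395  84.        ]
56.9917
```

View pics/w9.png

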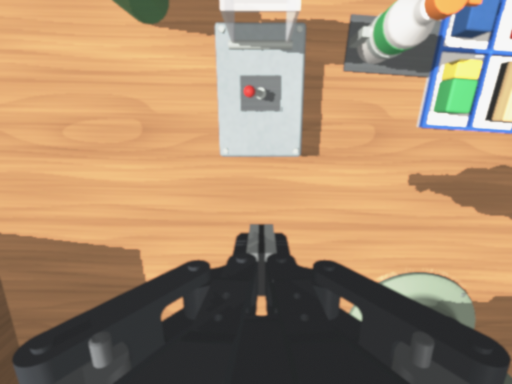

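The toggle is over: the ball is at pixel (249,91), y 343.5 against 342 expected. Now lowering the guard.

Run:
```python
from h import *
open_gripper(); p=gript(1.65); movep([p[0],p[1],290],RB); print(movel(p,max_speed=120,guard=10)); clamp(); s=read_state(); print(s["finger_gap"])
for th in list(np.arange(1.5,0.1,-.15))+[0.06,-0.015]:
    movel(gript(th),max_speed=80); s=read_state(); print(round(th,2),round(s["finger_gap"],1),s["ft_force"].round(1))
    if s["finger_gap"]<8: print("slip"); break
wait(.2); c=shot("scene","s3"); print(s["time"])
```

```text
False
11.036950543435776
1.5 11.0 [ 1.   4.5 -0.8]
1.35 10.9 [ 0.9  6.3 -1.3]
1.2 11.1 [0.8 4.9 2.1]
1.05 11.0 [-0.6  5.3  2.9]
0.9 11.0 [-0.9  5.7  3.9]
0.75 11.2 [-1.6  5.5  3.1]
0.6 10.9 [-0.9  6.   2.1]
0.45 10.9 [-1.2  6.9  1.6]
0.3 11.2 [-1.9  6.3  2.3]
0.15 11.1 [-2.   6.5  2.1]
0.06 11.1 [-1.4  6.8  1.5]
-0.01 10.9 [-4.2  1.5 30.4]
65.375
```

Run:
```python
from h import *
open_gripper(); p=gript(0); movel([p[0],p[1],230],max_speed=200)
R=down(-np.pi/2)
movep([460,150,380],R); wait(.3); c=shot("wrist","w10"); W=cloud(c)
for o in items(c,yr=(-420,80)): print(o["xy"],o["dim"],o["z"],o["ang"], np.round(np.array([[np.cos(TA),np.sin(TA)],[-np.sin(TA),np.cos(TA)]])@(o["xy"]-TC),1))
m=(W[...,2]>165)&(W[...,2]<192)&(abs(W[...,1]-150)<15)&(abs(W[...,0]-542)<15); print("cap z",np.median(W[m],0))
m=(W[...,2]>98)&(W[...,2]<115)&(W[...,1]>230)&(W[...,1]<420)&(W[...,0]<560)
q=W[m]; v=(W[...,2]>80)&(W[...,1]>290)&(W[...,1]<365)&(W[...,0]<540)&(W[...,0]>400); P=W[v&(W[...,2]>90)]
A=np.c_[P[:,:2],np.ones(len(P))]; k=np.linalg.lstsq(A,P[:,2],rcond=None)[0]; print("guard plane slope",k[:2],"z at near/far",[round(float(np.median(P[abs(P[:,0]-x)<8][:,2])),1) for x in(425,470,515)])
c0=np.load("w5.npy",allow_pickle=True).item(); P=cloud(c0)[v]; print("before",[round(float(np.median(P[abs(P[:,0]-x)<8][:,2])),1) for x in(425,470,515)])
print(read_state()["time"])
shot("top","t2")
```

```text
[596.1  14.3] [38.4 84. ] 43.9 -2.4 [58.2 45.9]
[591.9 -77.3] [39.2 79.8] 43.8 -2.8 [ 58.  -45.8]
[475.1 -71.7] [38.3 89.7] 44.1 -2.6 [-59.  -45.3]
[479.3  19.7] [38.3 76. ] 43.7 -3.2 [-58.8  46.2]
cap z [542.75311453 150.03798614 183.8075655 ]
guard plane slope [0.0056705 0.000311 ] z at near/far [107.0, 107.1, 106.9]
before [107.6, 107.3, 106.9]
68.6083
```

View pics/w10.png

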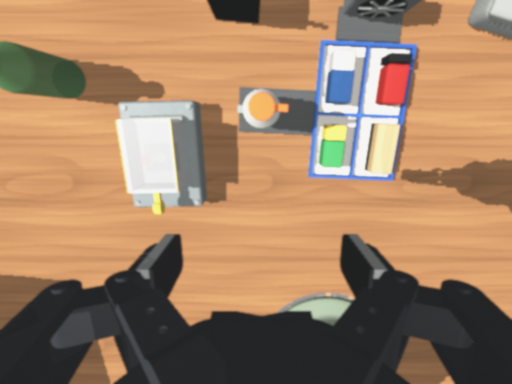

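The picture shows all four items in their bays (315–412, 45–175), the guard level on its box (150,155) and the cap up (262,106). Handing in.

```bash
python3 -c "
from workcell import *
finish_job()"
```

```text
the job is handed in; nothing more can be done
```

The job is handed in, at about 69 s of the 210 s allowed; `finish_job` reports no verdict.

- **Tray:** all four items were present, and each lies flat in its own bay. Their tops measured about 44 mm above the desk, and their centres are within 1 mm along and 8 mm across of the bay centres.
- **Spray cap:** pressed about 9 mm with roughly 12 N and sprung back; its top measured 184 mm again.
- **Fan switch:**
  - I lifted the guard to about 1.65 rad.
  - I pushed the toggle over until it met its stop. The ball shifted about 27 mm towards +y, which I work out to be about 0.86 rad. I did not measure it again once the guard was closed.
  - I lowered the guard; its top then measured level at 107 mm, the same as before.
- **Pen stand, lunchbox and green bottle:** nothing touched them as far as I could tell, but I did not measure their positions again at the end.

I saw no knock or grip slip, no check failed or disagreed, and the arm was raised clear of everything when I handed in.

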